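Load two hardwood blanks into a spring-loaded magazine

ROBOT

A 7-joint arm with a two-finger parallel gripper is mounted at the origin on a cart in front of the work surface, level with it; the furniture and walls round the work are solid. World frame = base frame: x ahead of the robot, y to its left, z up, the work surface at z = 0. Lengths are in m, angles in rad, forces in N, time in s.
With the tool pointing down it reaches from about 0.425 to 0.925 m from the base axis. Payload 6.8 kg.
Tool frame: the origin (TCP) lies at the very end of the fingers, on their centre line; the grasp point (between the pads) lies 19 mm behind it; z points along the fingers, y is the line along which they close (so a half turn about z gives the same grasp; the last joint's range is limited). The gripper opens to 85 mm and grips with 20 to 120 N. Pads are 22 mm wide; open, the fingers measure 114 mm over their backs; the gripper's body (76 mm by 85 mm) begins 54 mm behind the grasp point. The pads swing forward as they close: fully open they stand 13 mm farther back than shut.
Start: joints at [1.04, 0.477, 0.022, 1.555, -0.011, 1.109, -0.083], TCP at [0.277, -0.616, 0.231] pointing down, gripper open.
Joint ranges: [-2.96, 2.96], [-0.34, 2.1], [-1.41, 1.46], [0.24, 2.44], [-1.37, 4.51], [0.17, 1.92], [-2.96, 2.96]. Speed limits (rad/s): [2.39, 2.39, 3.14, 3.14, 3.14, 3.14, 3.14].

INTERFACE

Orientations are given as a unit quaternion [w, x, y, z].
In Python, from station import bot gives the robot as it stands.
- The arm moves only by the tool apply_moves, never from a script. Its argument "deltas" is a list of rows, each a list of 3 entries, a list of its own where there are three numbers: the closure, from 0 (fully open) to 1 (shut), then the shift along the tool's x, y, z in units of 0.2 m (1.0 is 0.2 m), then the turn about the tool's z in units of 2 pi rad (1.0 is 2 pi rad). A call has 1 to 12 rows; each row is the pose to reach, as a shift and turn from the pose commanded when the call began, along the tool's axes at that moment, turning the shorter way round; what a row does not reach only later rows make up. A row lasts 1/10 s, in which the tool goes at most 50 mm and 8.59 degrees, less where a joint would pass 70% of its speed; a pose out of reach is approached as far as the arm can. A call with a number of a shift or a turn outside -1 to 1 is refused whole. A call with a gripper value outside its range is refused whole. The fingers move at their own pace and stop on an object; "squeeze" is the grip in N (left out, the last holds). Time passes only in rows, so rows that repeat a pose let the fingers close. It gives the time, the measured TCP pose, the force, the opening and the grip force at its end, in the units of the state.
- bot.get_obs(): the state, without advancing time (a new reading comes with each control period).
- bot.read_camera(name): name is "scene" or "top" or "wrist"; returns a dict with "color" (480x640x3 uint8, red, green, blue), "intrinsics" (3x3 intrinsics, pixels), "pose" (4x4, takes a point from camera to world coordinates); the wrist camera has in their place "hand_eye" (4x4, takes a point from camera to tool coordinates, whose origin is the TCP and whose axes are the flange's). Camera axes: x right, y down, z forward; pixel columns grow to the right and rows downward; lengths in m; the calibration is good to about 2 mm. The wrist camera is an equidistant fisheye: a pixel r from the principal point sees the ray r / f radians off the axis. A picture is of the moment at which its call begins: read the wrist's pose just before it. There is no depth.
- bot.hand_in(): hands the job in; it is judged then, once.
Trained networks look in a picture, given as the dict that the camera call returned (one of the last four; its "shot" number tells which), for a name from the list of things; names that differ only in an ending like _2 or _b are one class to them, and where a whole thing is asked for, a point or a joint stands for the part that bears it (a point fixed in the world has none). Each returns a list of dicts, best first, with "confidence" (0 to 1); they miss things now and then, are a little off and sometimes report something else, mostly with a low value. They report only what shows in the picture. A call takes as long as a camera call.
- bot.look_for(picture, target): "point" ([x, y, z] in m, in world coordinates, good to about 4 mm: the middle of the surface that is visible of it).
The state is a dict: "t": time; "q": joint angles; "joint_vel": joint speeds; "joint_torque": joint torques, N m; "eef_pos": TCP position; "tool_rot": TCP orientation; "contact_force": force on the tool from outside, world axes, zero at the start; "torque": the same for the moment, N m; "gripper_width": opening from 0.0 (shut) to 1.0 (fully open); "grasp_force": force on a finger pad.
Only numpy, scipy, OpenCV 4.12 (cv2) and the standard library are available. Lean on these libraries where they do the work, as an engineer would, in place of code of your own. Each camera call takes 0.05 s, during which the arm holds its last target. There are 200 camera calls.

TASK

Load the green spring-loaded magazine with both wooden blanks, the dark one first and the pale one on top of it: tuck one end under the fixed steel lip, pressing the sprung platform down, then push the other end down past the yellow catch until it snaps out over the blank. Leave both blanks lying level in the magazine, held down by the lip and the catch, and do not disturb the loose tools, jars and tin around the work.

Things in the scene. Friction and masses are not known exactly. Their poses are not given: they have to be found in the camera images.
- magazine: Green magazine fixed to the bench, 179 x 64 mm (own x, y) on a dark foot. Origin on the bench under the pocket, z up. The pocket is 147 mm long (own x -72.5 to 74.5 mm) and 52 mm wide. At its -x end (robot side) stand an end wall and a fixed steel lip, its top at z = 91, underside at 85 mm; at the +x end sits the yellow sprung catch.
- platform_top (a point): Rest position of the top centre of the aluminium platform (138 x 42 mm) in the empty pocket, z = 79 mm; fixed, does not sink with it. The platform is guided straight down, always level, and sinks up to 54 mm; its spring lifts with about 3 N at the top to 10 N at the bottom.
- side_gap (a point): Centre of the pocket at z = 85 mm, between the open sides. Side guides stand only at the ends, own x below -45 mm (flared, up to z = 101 mm) and above 48 mm (flared, up to 98 mm; dark catch blocks beyond x = 74 mm up to 98 mm). Between them both sides are open for fingers down to z = 40 mm.
- lip_edge (a point): Middle of the free lower edge of the fixed steel lip: own x = -60.5 mm, z = 85 mm of the magazine. The lip reaches 12 mm over the pocket from the end wall. Axes as the magazine's.
- catch_tip (a point): Rest position (fixed) of the catch's tip: own x = 62.5 mm, z = 85 mm, underside of the nose. The nose reaches 10 mm over the pocket, is 30 mm wide, 20 mm high, with a steep sloped upper face: a blank's end pushed down drives it back, and it snaps out once the blank's top is below 85 mm; its flat underside holds the blank. Takes 5 to 15 N at that end.
- catch (a joint): Position of the yellow catch in m: 0 = fully out over the pocket (rest, sprung), 0.015 = pushed right back.
- dark_blank_centre (a point): Centre (half-way up) of the dark brown hardwood blank, 140 x 44 x 22 mm (own x, y, z), about 0.12 kg, lying flat on the bench at the start; two small black dots mark its upper face. Its two ends are alike.
- pale_blank_centre (a point): Centre (half-way up) of the pale hardwood blank, the same size (140 x 44 x 22 mm) and shape as the dark one, lying flat on the bench at the start. Longer than the gap between lip and catch housing (135 mm), either blank goes in only tilted (about 20 degrees), low end first under the lip.
- dark_blank: The dark blank; origin at the centre of its underside, axes as above.
- pale_blank: The pale blank; origin at the centre of its underside, axes as above.
- blue_pliers: Loose blue-handled pliers, 139 x 64 x 13 mm, left of the work; leave alone. Origin at the underside's centre.
- side_cutters: Loose small side cutters with blue grips, 100 x 49 x 13 mm, behind the work; leave alone.
- yellow_lid_jar: Loose glass jar with yellow lid, 59 mm wide, 111 mm high, behind the work; leave alone. Origin at its underside.
- blue_lid_jar: Loose glass jar with blue lid, 53 mm wide, 113 mm high, behind the work; leave alone. Origin at its underside.
- flat_tin: Loose flat green tin, 66 x 108 x 26 mm, right rear; leave alone. Origin at its underside.

How it is judged:
On the way:
1. the dark blank is in the magazine, level under the lip and the catch, and the catch has snapped out over it (x of dark_blank_centre in the frame of magazine between -0.009 and 0.009 m and y of dark_blank_centre in the frame of magazine between -0.007 and 0.007 m and z of dark_blank_centre in the frame of magazine between 0.022 and 0.0765 m and angle between dark_blank_centre's own z axis and vertical below 0.06 rad and value of joint catch below 0.003 m and contact force between the fingers and dark_blank below 0.5 N), for 0.2 s.
At the end, for the whole second after the job is handed in: Both blanks rest level (3.4 deg) in the pocket, within 9 mm lengthways and 7 mm sideways of its centre: the pale one's centre 62 to 76.5 mm above the bench (top under lip and catch), the dark one's below it at 40 to 56.5 mm; the catch is out to within 3 mm (x of dark_blank_centre in the frame of magazine between -0.009 and 0.009 m and y of dark_blank_centre in the frame of magazine between -0.007 and 0.007 m and z of dark_blank_centre in the frame of magazine between 0.04 and 0.0565 m and angle between each of dark_blank_centre, pale_blank_centre's own z axis and vertical below 0.06 rad and x of pale_blank_centre in the frame of magazine between -0.009 and 0.009 m and y of pale_blank_centre in the frame of magazine between -0.007 and 0.007 m and z of pale_blank_centre in the frame of magazine between 0.062 and 0.0765 m and value of joint catch below 0.003 m and linear speed of each of dark_blank, pale_blank below 0.02 m/s); the robot touches nothing.
It fails at once if a loose bystander (pliers, side cutters, a jar or the tin) is moved more than 40 mm (distance of any of blue_pliers, side_cutters, yellow_lid_jar, blue_lid_jar, flat_tin from where it was at the start of the episode above 0.04 m).
It fails at once if a jar is tipped over (angle between any of yellow_lid_jar, blue_lid_jar's own z axis and vertical above 0.5 rad).
It also fails if it takes over 62 s, if anything falls off the work surface, if the arm or the gripper's body presses on something with over 40 N, if the wrist force passes 120 N, or if a joint passes its speed limit or range.

## Working session

There is one attempt and no reset: what is moved stays moved. The work goes in short steps, Python scripts to look and compute and a tool call to move; the robot and the scene stay as the last step left them, time stands still between calls to the robot, and variables do not carry over. Pictures are saved under pics/ and viewed, at most 10 in all, crops included, and the job is handed in when it is done.

Besides the shell and the picture viewer there is one more tool, called after "Emit:" as a command line: name --argument value ..., lists and objects as JSON in quotes. apply_moves: Moves the arm, as the interface text tells. Its arguments: {"type":"object","properties":{"deltas":{"type":"array","items":{"type":"array"}},"squeeze":{"type":"number"}},"required":["deltas"]}

```bash
ls; mkdir -p pics; cat > h.py <<'E'
import numpy as np, cv2
from station import bot
from scipy.spatial.transform import Rotation as R
def save(p,n): cv2.imwrite('pics/%s.png'%n,cv2.cvtColor(p['color'],cv2.COLOR_RGB2BGR))
def px2w(p,uv,z):
    K=np.array(p['intrinsics']);T=np.array(p['pose']);d=T[:3,:3]@np.linalg.solve(K,[uv[0],uv[1],1.]);o=T[:3,3]
    return o+d*(z-o[2])/d[2]
def w2px(p,w):
    K=np.array(p['intrinsics']);T=np.array(p['pose']);c=K@(T[:3,:3].T@(np.array(w)-T[:3,3]));return c[:2]/c[2]
E
python3 - <<'E'
from h import *
np.set_printoptions(precision=4,suppress=True)
s=bot.get_obs();print(s['t'],s['eef_pos'],s['tool_rot'],s['gripper_width'])
for c in ['top','scene']:
    p=bot.read_camera(c);save(p,c);print(c,p['pose'],p['intrinsics'])
    for n in ['magazine','dark_blank','pale_blank','catch','lip_edge','blue_pliers','side_cutters','yellow_lid_jar','blue_lid_jar','flat_tin']:
        r=bot.look_for(p,n)
        for k in r[:2]: print(n,np.array(k['point']),k['confidence'])
print(bot.get_obs()['t'])
E
```

```text
pics
0.0 [ 0.2767 -0.615   0.2303] [-0.0009  0.9777  0.2098 -0.0003] 0.9964763151522983
top [[-0.0165 -0.9967  0.0793  0.4933]
 [-0.9998  0.0175  0.0114 -0.153 ]
 [-0.0127 -0.0791 -0.9968  1.3028]
 [ 0.      0.      0.      1.    ]] [[465.9873   0.     316.1919]
 [  0.     465.9873 244.5514]
 [  0.       0.       1.    ]]
magazine [ 0.5126 -0.0686  0.0761] 0.97
dark_blank [ 0.4807 -0.2245  0.0198] 0.75
pale_blank [ 0.4766 -0.3991  0.0176] 0.95
catch [ 0.5783 -0.0716  0.1047] 0.4
lip_edge [ 0.5154 -0.0703  0.081 ] 0.68
blue_pliers [0.4533 0.1648 0.0152] 0.71
blue_pliers [ 0.6594 -0.4699  0.026 ] 0.2
side_cutters [0.7218 0.0965 0.0081] 0.65
yellow_lid_jar [ 0.7406 -0.1659  0.1081] 0.61
flat_tin [ 0.6579 -0.4733  0.0257] 0.61
scene [[-0.5031 -0.6092  0.613   0.0114]
 [-0.8641  0.3666 -0.3449  0.2026]
 [-0.0146 -0.7032 -0.7108  0.7957]
 [ 0.      0.      0.      1.    ]] [[468.6236   0.     317.6137]
 [  0.     468.6236 241.8597]
 [  0.       0.       1.    ]]
magazine [ 0.4835 -0.0515  0.0705] 0.72
dark_blank [ 0.4754 -0.2194  0.022 ] 0.93
dark_blank [0.7135 0.0928 0.0095] 0.49
pale_blank [ 0.4665 -0.3946  0.0243] 0.7
pale_blank [ 0.4825 -0.0517  0.0667] 0.61
catch [ 0.5732 -0.0716  0.1019] 0.74
catch [ 0.486  -0.0505  0.0676] 0.54
lip_edge [ 0.4831 -0.0542  0.0649] 0.63
blue_pliers [0.444  0.1668 0.0118] 0.62
side_cutters [0.717  0.0945 0.0148] 0.66
yellow_lid_jar [ 0.7386 -0.1588  0.1076] 0.59
blue_lid_jar [ 0.7431 -0.276   0.101 ] 0.59
blue_lid_jar [ 0.7373 -0.1589  0.1086] 0.44
flat_tin [ 0.6517 -0.4606  0.0281] 0.58
1.1
```

View top.

View pics/top.png

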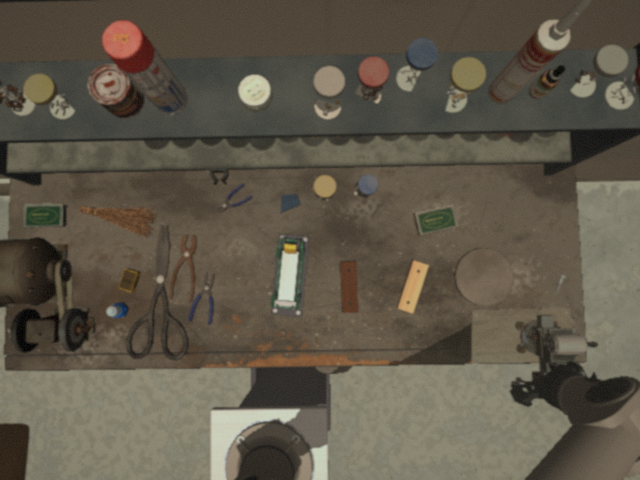

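View pics/scene.png

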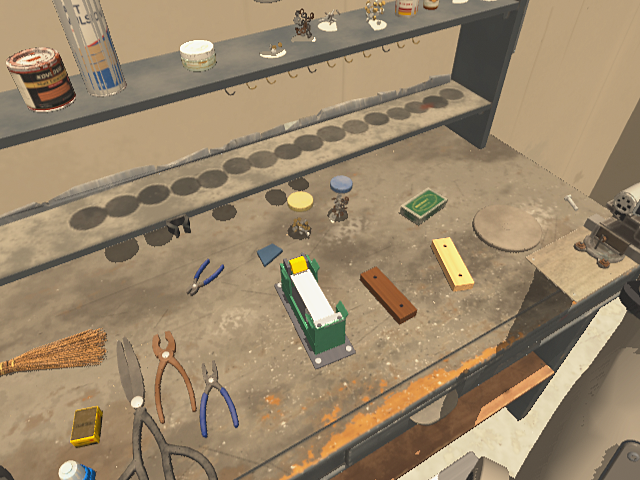

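The top view shows the magazine at about (290,275), the dark blank at (348,287) and the pale blank at (413,287). The yellow catch is at the far (+x) end, and the way in is clear.

```bash
cat >> h.py <<'E'
def rect(p,mask,z,box,name):
    m=np.zeros(mask.shape,np.uint8);x0,y0,x1,y1=box;m[y0:y1,x0:x1]=mask[y0:y1,x0:x1]
    n,l,st,_=cv2.connectedComponentsWithStats(m);k=1+np.argmax(st[1:,4]);ys,xs=np.where(l==k)
    w=np.array([px2w(p,(a,b),z)[:2] for a,b in zip(xs,ys)])
    (c,s,a)=cv2.minAreaRect((w*1000).astype(np.float32))
    if s[0]<s[1]: s=s[::-1];a+=90
    a=(a+90)%180-90
    print(name,'c',np.round(c,1),'mean',np.round(w.mean(0)*1000,1),'size',np.round(s,1),'yaw',round(a,2),len(xs)); return c,a
E
python3 - <<'E'
from h import *
for c,boxes in [('top',dict(dark=(330,250,370,325),pale=(390,250,440,325),white=(265,230,315,325),yel=(270,230,312,260))),
  ('scene',dict(dark=(355,260,420,330),pale=(425,230,480,300),white=(270,250,350,360),yel=(280,245,320,280)))]:
    p=bot.read_camera(c);h=cv2.cvtColor(p['color'],cv2.COLOR_RGB2HSV);H,S,V=[h[...,i].astype(int) for i in range(3)]
    rect(p,((S>115)&(H<14)),.022,boxes['dark'],'dark')
    rect(p,((S>60)&(V>150)&(H<35)),.022,boxes['pale'],'pale')
    rect(p,((S<40)&(V>180)),.079,boxes['white'],'white')
    rect(p,((S>150)&(V>120)&(H<35)&(H>14)),.105,boxes['yel'],'yel')
    if c=='top': cv2.imwrite('pics/topc.png',cv2.cvtColor(cv2.resize(p['color'][225:325,260:440],None,fx=4,fy=4,interpolation=cv2.INTER_CUBIC),cv2.COLOR_RGB2BGR))
E
```

```text
dark c [ 478.6 -225.8] mean [ 478.9 -225.5] size [138.  43.] yaw 1.48 745
pale c [ 475.9 -400.8] mean [ 475.1 -400.6] size [139.4  43.3] yaw -19.85 796
white c [508.1 -62.7] mean [507.7 -62.6] size [121.3  38. ] yaw -6.29 673
yel c [581.  -70.9] mean [581.1 -71.2] size [28.9 20.3] yaw 77.67 88
dark c [ 473.7 -220.6] mean [ 470.1 -220.4] size [148.3  53.2] yaw 1.13 1390
pale c [ 470.9 -395.7] mean [ 461.1 -389.4] size [205.5 103.9] yaw -30.73 1961
white c [505.7 -67.3] mean [502.1 -62.3] size [137.8  52.2] yaw -7.42 1183
yel c [573.2 -67.3] mean [572.7 -67.6] size [38.  35.4] yaw -6.77 231
```

View pics/topc.png

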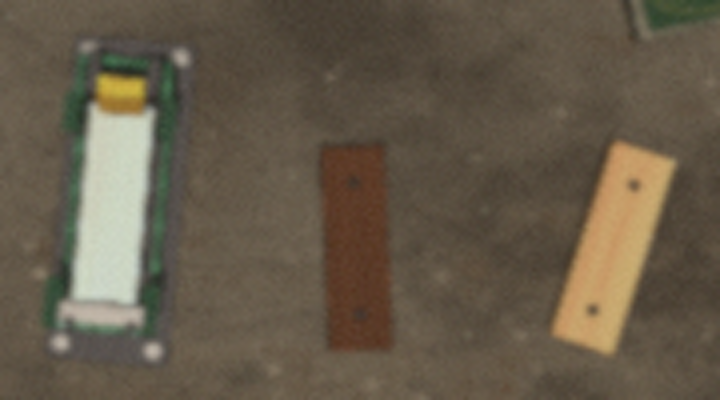

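```bash
cat >> h.py <<'E'
MAG=np.array([.507,-.0626]);MY=-6.5
def go(x,y,z,yaw):
    s=bot.get_obs();q=s['tool_rot'];r=R.from_quat([q[1],q[2],q[3],q[0]]);d=r.inv().apply(np.array([x,y,z])-s['eef_pos'])/.2
    tx=r.as_matrix()[:,0];cy=np.degrees(np.arctan2(tx[1],tx[0]));t=-(((yaw-cy)+90)%180-90)/360
    print('t',round(s['t'],2),'pos',np.round(s['eef_pos'],4),'yaw',round(cy,2),'F',np.round(s['contact_force'],1),'w',round(s['gripper_width'],3),'->',np.round(d,4),'turn',round(t,4))
def mag(x,y,z,dy=0):
    c,s_=np.cos(np.radians(MY)),np.sin(np.radians(MY));go(MAG[0]+c*x-s_*y,MAG[1]+s_*x+c*y,z,MY+dy)
E
python3 - <<'E'
from h import *
go(.39,-.42,.2,1.5);go(.4515,-.2262,.15,1.5)
E
```

```text
t 1.2 pos [ 0.277  -0.6156  0.2313] yaw 24.22 F [ 0.8 -0.2 -0. ] w 1.0 -> [ 0.9167 -0.6599  0.1564] turn 0.0631
t 1.2 pos [ 0.277  -0.6156  0.2313] yaw 24.22 F [ 0.8 -0.2 -0. ] w 1.0 -> [ 1.5947 -1.4175  0.4064] turn 0.0631
```

Emit:
apply_moves --deltas '[[0, [0.917, -0.66, 0.156], 0.063], [0, [0.917, -0.66, 0.156], 0.063], [0, [0.917, -0.66, 0.156], 0.063], [0, [0.917, -0.66, 0.156], 0.063], [0, [0.917, -0.66, 0.156], 0.063], [0, [0.917, -0.66, 0.156], 0.063], [0, [0.917, -0.66, 0.156], 0.063]]' --squeeze 40

```text
t: 1.9
eef_pos: [0.3903, -0.4199, 0.2003]
tool_rot: [0.0, 1.0, 0.014, 0.0]
contact_force: [-0.7, -1.2, 0.1]
gripper_width: 1.004
grasp_force: 0.0
```

```bash
python3 - <<'E'
from h import *
go(.4515,-.2262,.15,1.5)
E
```

```text
t 1.9 pos [ 0.3903 -0.4199  0.2003] yaw 1.62 F [-0.7 -1.2  0.1] w 1.004 -> [ 0.3332 -0.9596  0.2512] turn 0.0003
```

Emit:
apply_moves --deltas '[[0, [0.333, -0.96, 0.25], 0], [0, [0.333, -0.96, 0.25], 0], [0, [0.333, -0.96, 0.25], 0], [0, [0.333, -0.96, 0.25], 0], [0, [0.333, -0.96, 0.25], 0], [0, [0.333, -0.96, 0.25], 0]]'

```text
t: 2.5
eef_pos: [0.4517, -0.226, 0.15]
tool_rot: [0.0, 1.0, 0.014, -0.0]
contact_force: [1.0, 0.1, 0.4]
gripper_width: 1.001
grasp_force: 0.0
```

```bash
cat >> h.py <<'E'
def fish(p,s,uv,z):
    K=np.array(p['intrinsics']);T=np.array(p['hand_eye']);a=(uv[0]-K[0,2])/K[0,0];b=(uv[1]-K[1,2])/K[1,1];t=np.hypot(a,b)
    d=np.array([np.sin(t)*a/t,np.sin(t)*b/t,np.cos(t)]);q=s['tool_rot'];M=R.from_quat([q[1],q[2],q[3],q[0]]).as_matrix()
    d=M@T[:3,:3]@d;o=s['eef_pos']+M@T[:3,3];return o+d*(z-o[2])/d[2]
E
python3 - <<'E'
from h import *
s=bot.get_obs();p=bot.read_camera('wrist');save(p,'w1');print(np.round(p['hand_eye'],3),p['intrinsics'])
for n in ['dark_blank','dark_blank_centre']:print(bot.look_for(p,n)[:2])
go(.4515,-.2262,.003,1.5)
E
```

```text
[[-0.001 -0.958 -0.287  0.073]
 [ 1.    -0.001 -0.    -0.001]
 [ 0.    -0.287  0.958 -0.143]
 [ 0.     0.     0.     1.   ]] [[371.64829954   0.         317.20076505]
 [  0.         371.64829954 239.89128367]
 [  0.           0.           1.        ]]
[{'point': [0.4828, -0.2288, 0.0209], 'confidence': 0.69}, {'point': [0.6479, -0.4609, 0.0286], 'confidence': 0.21}]
[{'point': [0.4838, -0.2254, 0.0189], 'confidence': 0.78}, {'point': [0.5842, -0.0776, 0.1016], 'confidence': 0.45}]
t 2.65 pos [ 0.451  -0.2292  0.1506] yaw 1.31 F [ 0.4 -0.5  0.7] w 1.001 -> [ 0.0026 -0.0158  0.7378] turn -0.0005
```

View pics/w1.png

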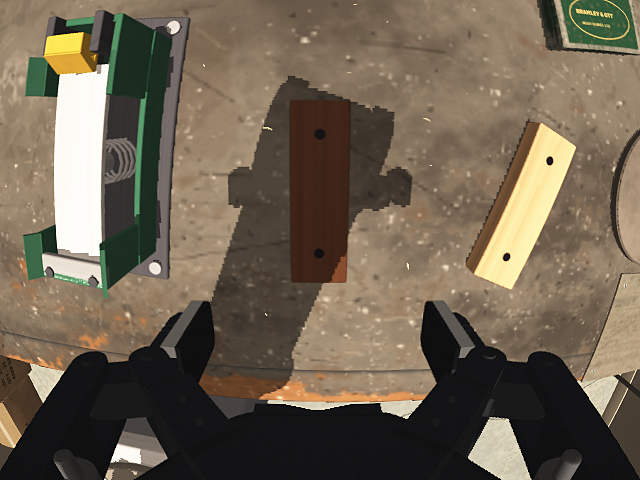

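```bash
python3 - <<'E'
from h import *
s=bot.get_obs();s=dict(s,eef_pos=np.array([.4517,-.226,.15]),tool_rot=[0,.9999,.0137,0])
p=bot.read_camera('wrist');P=lambda u,z:np.round(fish(p,s,u,z)[:2]*1000,1)
print('dark',[P(u,.022) for u in [(290,99),(349,100),(347,282),(291,282)]])
print('dots dark',P((320,134),.022),P((319,253),.022),'pale',P((549,160),.022),P((506,257),.022))
print('bolts',P((173,27),.008),P((155,268),.008))
print('lip edge',P((44,253),.091),P((103,263),.091),'catch front bottom',P((47,72),.085),P((94,71),.085))
p=bot.read_camera('top')
for u in [(88,46),(182,57),(61,342),(153,351)]: print('top bolts',np.round(px2w(p,(260+(u[0]-1.5)/4,225+(u[1]-1.5)/4),.008)[:2]*1000,1))
E
```

```text
dark [array([ 548.8, -203. ]), array([ 549.2, -245.3]), array([ 409.9, -249.8]), array([ 408.7, -205.4])]
dots dark [ 523.6 -225.2] [ 433.6 -226.9] pale [ 518.6 -416.1] [ 433.2 -385.6]
bolts [ 613.5 -106.1] [410.3 -83.6]
lip edge [449.9 -31.8] [445.2 -85. ] catch front bottom [574.7 -42. ] [568.8 -83.1]
top bolts [621.6 -42. ]
top bolts [ 612.7 -107.6]
top bolts [416.8 -21.2]
top bolts [409.6 -84.6]
```

Emit:
apply_moves --deltas '[[0, [0, 0, 0.25], 0], [0, [0, 0, 0.5], 0], [0, [0, 0, 0.65], 0], [0, [0, 0, 0.745], 0], [0, [0, 0, 0.745], 0], [1, [0, 0, 0.745], 0], [1, [0, 0, 0.745], 0], [1, [0, 0, 0.745], 0], [1, [0, 0, 0.745], 0], [1, [0, 0, 0.745], 0], [1, [0, 0, 0.745], 0], [1, [0, 0, 0.745], 0]]' --squeeze 40

```text
t: 3.95
eef_pos: [0.4525, -0.2269, 0.0026]
tool_rot: [0.001, 1.0, 0.013, 0.001]
contact_force: [-1.3, -1.6, 6.5]
gripper_width: 0.504
grasp_force: 41.1
```

Emit:
apply_moves --deltas '[[1, [0, 0, -0.1], 0], [1, [0, 0, -0.3], 0], [1, [0, 0, -0.55], 0], [1, [0, 0, -0.8], 0], [1, [0, 0, -0.9], 0], [1, [0, 0, -0.9], 0]]'

```text
t: 4.55
eef_pos: [0.4536, -0.2271, 0.1854]
tool_rot: [0.002, 1.0, 0.013, 0.004]
contact_force: [0.6, 0.5, -1.8]
gripper_width: 0.507
grasp_force: 41.4
```

```bash
sed -i 's/^MAG=.*/MAG=np.array([.507,-.0633]);MY=-6.2/' h.py; python3 - <<'E'
from h import *
mag(-13.4e-3,0,.18)
p=bot.read_camera('wrist');save(p,'w2')
E
```

```text
t 4.55 pos [ 0.4536 -0.2271  0.1854] yaw 1.53 F [ 0.6  0.5 -1.8] w 0.507 -> [ 0.2222 -0.8209  0.0259] turn 0.0215
```

View pics/w2.png

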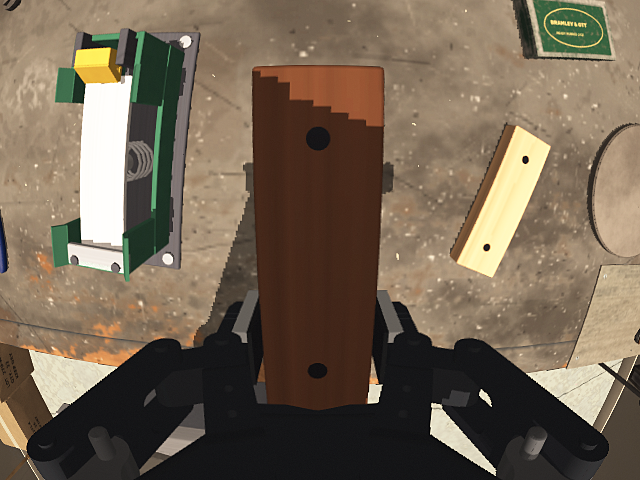

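The dark blank is held straight between the fingers, with dots at (318,138) and (317,370). I'll check its tilt from the dots before carrying it over.

```bash
python3 - <<'E'
from h import *
p=bot.read_camera('wrist');s=dict(eef_pos=np.zeros(3),tool_rot=[0,1,0,0])
for h in (.016,.021,.026): print(h,np.round([fish(p,s,(318,138),h)*1000,fish(p,s,(317,370),h)*1000],1))
print(np.round([fish(p,s,(253,67),.021)*1000,fish(p,s,(384,70),.021)*1000],1))
mag(-13.4e-3,0,.18)
E
```

```text
0.016 [[ 71.4   0.6  16. ]
 [-21.2   1.   16. ]]
0.021 [[ 71.5   0.6  21. ]
 [-17.5   1.   21. ]]
0.026 [[ 71.5   0.6  26. ]
 [-13.7   1.   26. ]]
[[ 95.6  21.7  21. ]
 [ 94.5 -20.8  21. ]]
t 4.65 pos [ 0.4512 -0.2261  0.1813] yaw 1.54 F [-0.9  0.4 -1.4] w 0.502 -> [ 0.2345 -0.8154  0.0066] turn 0.0215
```

Emit:
apply_moves --deltas '[[1, [0.23, -0.815, 0.0], 0.0215], [1, [0.23, -0.815, 0.0], 0.0215], [1, [0.23, -0.815, 0.0], 0.0215], [1, [0.23, -0.815, 0.0], 0.0215], [1, [0.23, -0.815, 0.0], 0.0215], [1, [0.23, -0.815, 0.0], 0.0215]]'

```text
t: 5.25
eef_pos: [0.4918, -0.0619, 0.1794]
tool_rot: [0.0, 0.999, -0.053, -0.002]
contact_force: [-0.2, -0.1, -1.6]
gripper_width: 0.504
grasp_force: 41.3
```

```bash
python3 - <<'E'
from h import *
mag(-11e-3,0,.12);mag(-11e-3,0,.12);bot.read_camera('wrist');mag(-11e-3,0,.12)
E
```

```text
t 5.25 pos [ 0.4918 -0.0619  0.1794] yaw -6.12 F [-0.2 -0.1 -1.6] w 0.504 -> [ 0.0222 -0.0011  0.2972] turn 0.0002
t 5.25 pos [ 0.4918 -0.0619  0.1794] yaw -6.12 F [-0.2 -0.1 -1.6] w 0.504 -> [ 0.0222 -0.0011  0.2972] turn 0.0002
t 5.3 pos [ 0.4919 -0.0629  0.1797] yaw -6.23 F [-0.4 -0.6 -1.2] w 0.501 -> [ 0.0212 -0.0064  0.2985] turn -0.0001
```

Emit:
apply_moves --deltas '[[1, [0.022, -0.003, 0.15], 0], [1, [0.022, -0.003, 0.3], 0], [1, [0.022, -0.003, 0.34], 0], [1, [0.022, -0.003, 0.36], 0], [1, [0.022, -0.003, 0.38], 0], [1, [0.022, -0.003, 0.4], 0], [1, [0.022, -0.003, 0.42], 0], [1, [0.022, -0.003, 0.44], 0], [1, [0.022, -0.003, 0.45], 0], [1, [0.022, -0.003, 0.45], 0]]' --squeeze 30

```text
t: 6.3
eef_pos: [0.4973, -0.062, 0.0909]
tool_rot: [0.0, 0.999, -0.054, -0.0]
contact_force: [-2.1, -2.5, 3.9]
gripper_width: 0.499
grasp_force: 42.5
```

```bash
python3 - <<'E'
from h import *
mag(-11e-3,0,.0725)
p=bot.read_camera('wrist');save(p,'w3');q=bot.read_camera('scene')
a=cv2.resize(q['color'][220:380,240:440],None,fx=3,fy=3,interpolation=cv2.INTER_CUBIC)
cv2.imwrite('pics/w3b.png',cv2.cvtColor(np.hstack([cv2.resize(a,(480,384)),cv2.resize(p['color'],(320,240))[:0].reshape(0,320,3) if 0 else cv2.copyMakeBorder(cv2.resize(p['color'],(320,240)),0,144,0,0,cv2.BORDER_CONSTANT)]),cv2.COLOR_RGB2BGR))
E
```

```text
t 6.3 pos [ 0.4973 -0.062   0.0909] yaw -6.21 F [-2.1 -2.5  3.9] w 0.499 -> [-0.0062  0.001   0.0922] turn -0.0
```

View pics/w3b.png

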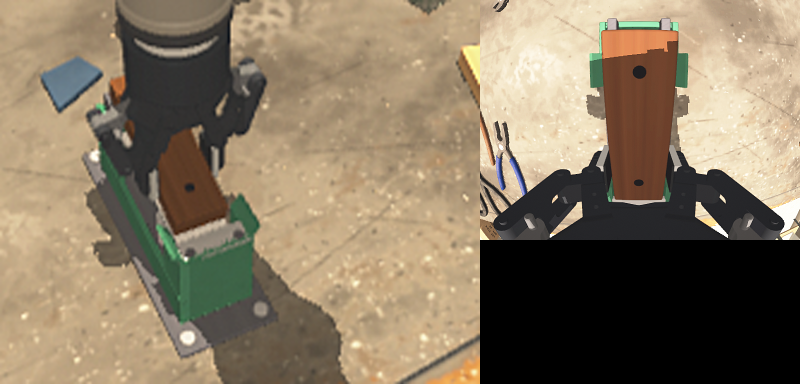

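The blank is tilting in the grip. Its far end rides on the catch and its near end is dropping just inside the lip.

Emit:
apply_moves --deltas '[[1, [0, 0, 0.02], 0], [1, [0, 0, 0.04], 0], [1, [0, 0, 0.06], 0], [1, [0, 0, 0.08], 0], [1, [0, 0, 0.095], 0], [1, [0, 0, 0.095], 0]]'

```text
t: 7.0
eef_pos: [0.4978, -0.0619, 0.0726]
tool_rot: [0.0, 0.999, -0.054, 0.0]
contact_force: [-4.0, -1.8, 11.7]
gripper_width: 0.506
grasp_force: 45.6
```

```bash
python3 - <<'E'
from h import *
mag(-28.4e-3,0,.0715)
p=bot.read_camera('wrist');q=bot.read_camera('scene')
a=cv2.resize(q['color'][220:380,240:440],None,fx=3,fy=3,interpolation=cv2.INTER_CUBIC)
cv2.imwrite('pics/w4.png',cv2.cvtColor(np.hstack([cv2.resize(a,(400,320)),cv2.resize(p['color'],(400,320))]),cv2.COLOR_RGB2BGR))
E
```

```text
t 7.0 pos [ 0.4978 -0.0619  0.0726] yaw -6.21 F [-4.  -1.8 11.7] w 0.506 -> [-0.0956  0.0018  0.0053] turn -0.0
```

View pics/w4.png

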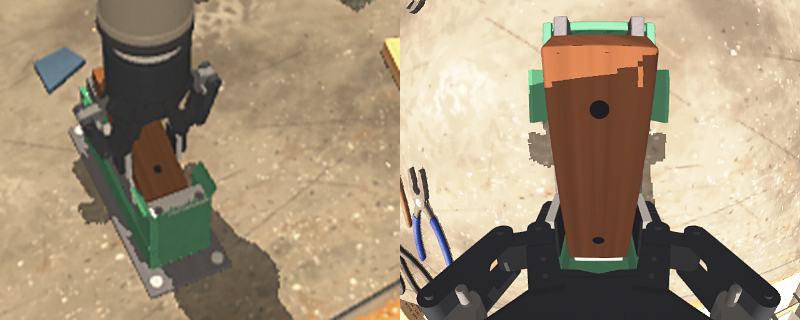

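```bash
cat >> h.py <<'E'
from scipy.optimize import least_squares
def tilt(uvf,uvn,g0=27.,zp=9.5):
    p=bot.read_camera('wrist');s=dict(eef_pos=np.zeros(3),tool_rot=[0,1,0,0])
    def ray(uv):
        a=fish(p,s,uv,.0)*1000;b=fish(p,s,uv,.05)*1000;return a,b
    rs=[ray(uvf),ray(uvn)]
    def f(v):
        th,g=v;u=np.array([np.cos(th),np.sin(th)]);n=np.array([-u[1],u[0]]);o=[]
        for (a,b),k in zip(rs,(45,-45)):
            P=np.array([0,zp])+(g+k)*u+11*n;t=P[1]/50;o.append(a[0]+(b[0]-a[0])*t-P[0])
        return o
    r=least_squares(f,[.2,g0]);th,g=r.x;u=np.array([np.cos(th),np.sin(th)]);n=np.array([-u[1],u[0]]);c=np.array([0,zp])+g*u
    print('tilt',np.degrees(th),'g',g,'BL',c-70*u-11*n,'TL',c-70*u+11*n,'BR',c+70*u-11*n);return th,g
E
python3 - <<'E'
from h import *
tilt((318,163),(317,361))
E
```

```text
tilt 22.125614656164107 g 30.052641945193237 BL [-32.86262549 -15.73567438] TL [-41.14867116   4.64425318] BR [96.82782259 36.99370715]
```

Emit:
apply_moves --deltas '[[1, [-0.02, 0, 0], 0], [1, [-0.04, 0, 0], 0], [1, [-0.06, 0, 0], 0], [1, [-0.075, 0, 0], 0], [1, [-0.09, 0, 0], 0], [1, [-0.09, 0, 0], 0]]'

```text
t: 7.75
eef_pos: [0.4794, -0.0597, 0.0721]
tool_rot: [-0.0, 0.999, -0.054, -0.0]
contact_force: [2.5, -0.2, 4.8]
gripper_width: 0.505
grasp_force: 44.7
```

```bash
python3 - <<'E'
from h import *
mag(-28.4e-3,0,.0715)
p=bot.read_camera('wrist');q=bot.read_camera('scene')
a=cv2.resize(q['color'][220:380,240:440],None,fx=3,fy=3,interpolation=cv2.INTER_CUBIC)
cv2.imwrite('pics/w5.png',cv2.cvtColor(np.hstack([cv2.resize(a,(400,320)),cv2.resize(p['color'],(400,320))]),cv2.COLOR_RGB2BGR))
E
```

```text
t 7.75 pos [ 0.4794 -0.0597  0.0721] yaw -6.18 F [ 2.5 -0.2  4.8] w 0.505 -> [-0.0026  0.0032  0.0031] turn 0.0001
```

View pics/w5.png

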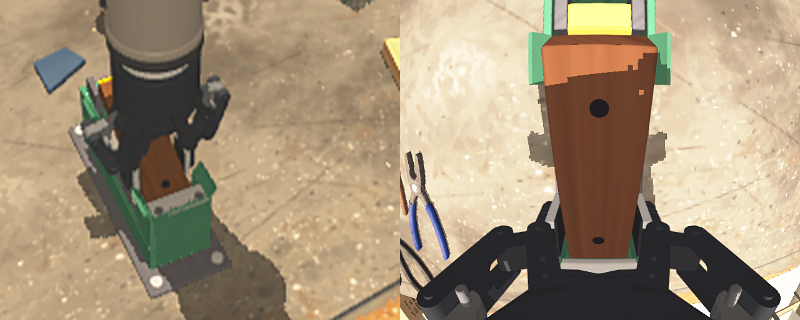

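The blank's near end is now tucked under the lip and its far end rests on the nose. Next I release, lift and move over the catch end.

Emit:
apply_moves --deltas '[[0.6, [0, 0, 0], 0], [0, [0, 0, 0], 0], [0, [0, 0, 0], 0], [0, [0, 0, 0], 0], [0, [0, 0, 0], 0], [0, [0, 0, -0.2], 0], [0, [0, 0, -0.4], 0], [0.5, [0.1, 0, -0.5], 0], [1, [0.37, 0, -0.5], 0], [1, [0.37, 0, -0.5], 0], [1, [0.37, 0, -0.5], 0], [1, [0.37, 0, -0.5], 0]]'

```text
t: 9.05
eef_pos: [0.5516, -0.0679, 0.1712]
tool_rot: [0.0, 0.999, -0.054, -0.001]
contact_force: [0.2, 0.7, 0.3]
gripper_width: 0.14
grasp_force: 0.0
```

```bash
python3 - <<'E'
from h import *
mag(46e-3,0,.08);bot.read_camera('wrist');mag(46e-3,0,.08)
p=bot.read_camera('wrist');save(p,'w6')
E
```

```text
t 9.05 pos [ 0.5516 -0.0679  0.1712] yaw -6.2 F [0.2 0.7 0.3] w 0.14 -> [0.0069 0.0009 0.456 ] turn -0.0
t 9.1 pos [ 0.5515 -0.0679  0.1713] yaw -6.2 F [-0.5  0.3 -0.3] w 0.056 -> [0.0075 0.0009 0.4567] turn 0.0
```

View pics/w6.png

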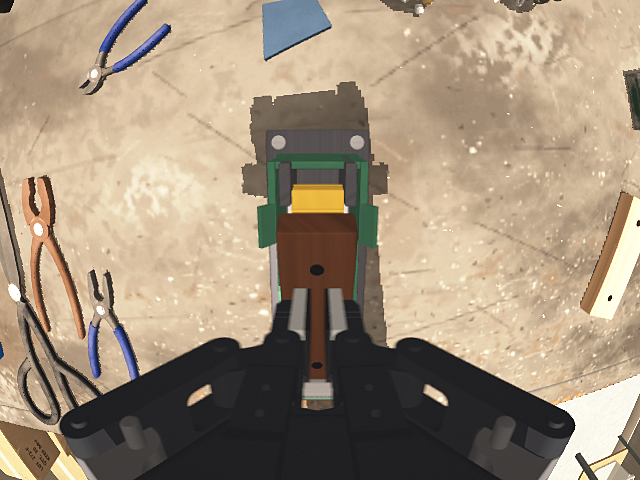

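The dark blank leans from the lip to the catch, centred under the closed fingers (its end at about (317,222)). Now I push that end down.

Emit:
apply_moves --deltas '[[1, [0.006, 0, 0.15], 0], [1, [0.006, 0, 0.25], 0], [1, [0.006, 0, 0.28], 0], [1, [0.006, 0, 0.31], 0], [1, [0.006, 0, 0.34], 0], [1, [0.006, 0, 0.37], 0], [1, [0.006, 0, 0.4], 0], [1, [0.006, 0, 0.42], 0], [1, [0.006, 0, 0.44], 0], [1, [0.006, 0, 0.455], 0], [1, [0.006, 0, 0.455], 0], [1, [0.006, 0, 0.455], 0]]'

```text
t: 10.35
eef_pos: [0.5544, -0.0681, 0.0813]
tool_rot: [0.0, 0.999, -0.054, -0.0]
contact_force: [-1.4, -0.3, 4.5]
gripper_width: -0.001
grasp_force: 2.2
```

```bash
python3 - <<'E'
from h import *
mag(46e-3,0,.08)
E
```

```text
t 10.35 pos [ 0.5544 -0.0681  0.0813] yaw -6.2 F [-1.4 -0.3  4.5] w -0.001 -> [-0.0081  0.0017  0.0064] turn -0.0
```

Emit:
apply_moves --deltas '[[1, [0, 0, 0.015], 0], [1, [0, 0, 0.015], 0], [1, [0, 0, 0], 0], [1, [0, 0, -0.1], 0], [0.5, [0, 0, -0.3], 0], [0, [0, 0, -0.55], 0], [0, [0, 0, -0.65], 0], [0, [-0.25, 0.25, -0.65], 0], [0, [-0.35, 0.5, -0.65], 0], [0, [-0.35, 0.75, -0.65], 0], [0, [-0.35, 0.98, -0.65], 0], [0, [-0.35, 0.98, -0.65], 0]]'

```text
t: 11.55
eef_pos: [0.4609, -0.2609, 0.2112]
tool_rot: [0.001, 0.998, -0.058, -0.0]
contact_force: [-0.3, 0.3, -0.4]
gripper_width: 0.999
grasp_force: 0.0
```

```bash
python3 - <<'E'
from h import *
p=bot.read_camera('top');h=cv2.cvtColor(p['color'],cv2.COLOR_RGB2HSV);H,S,V=[h[...,i].astype(int) for i in range(3)]
rect(p,((S>100)&(H<14)),.085,(265,230,315,325),'dark')
rect(p,((S>150)&(V>120)&(H<35)&(H>14)),.105,(270,230,312,260),'yel')
rect(p,((S>60)&(V>150)&(H<35)),.022,(390,250,440,325),'pale')
for u in (290,):
    for r in range(236,316,2): print(r,p['color'][r,u],end=' ')
c,s=np.cos(np.radians(-19.7)),np.sin(np.radians(-19.7));print();go(.476-.028*c,-.401-.028*s,.15,-19.7)
E
```

```text
dark c [512.2 -63.2] mean [508.  -63.5] size [128.7  44.9] yaw -5.68 743
yel c [579.6 -70.4] mean [579.2 -70.7] size [28.5 23.3] yaw 89.01 110
pale c [ 514.4 -414.7] mean [ 516.  -414.8] size [57.7 43. ] yaw -20.18 311
236 [88 82 78] 238 [68 70 63] 240 [64 95 68] 242 [43 50 37] 244 [130 109  46] 246 [199 170  61] 248 [193 169  61] 250 [158 121  49] 252 [148 114  44] 254 [107  72  38] 256 [92 57 39] 258 [80 55 40] 260 [76 52 39] 262 [88 55 34] 264 [90 57 39] 266 [91 56 38] 268 [92 61 41] 270 [90 57 36] 272 [91 58 39] 274 [94 59 41] 276 [91 60 40] 278 [88 57 35] 280 [87 54 34] 282 [88 56 37] 284 [92 59 39] 286 [91 58 40] 288 [91 58 38] 290 [91 56 36] 292 [89 56 36] 294 [90 59 39] 296 [89 57 38] 298 [89 56 36] 300 [94 70 57] 302 [170 161 149] 304 [194 183 168] 306 [137 140 126] 308 [82 91 78] 310 [87 83 79] 312 [88 80 77] 314 [88 81 76] 
t 11.6 pos [ 0.4609 -0.2619  0.2111] yaw -6.67 F [ 0.4 -2.4  1. ] w 0.998 -> [0.0196 0.65   0.3069] turn 0.0362
```

Both ends check out. The dark blank shows only between the lip and the nose, and the nose is back at its rest position. Now the pale blank.

Emit:
apply_moves --deltas '[[0, [0.02, 0.25, 0.1], 0.02], [0, [0.02, 0.5, 0.3], 0.036], [0, [0.02, 0.65, 0.307], 0.036], [0, [0.02, 0.65, 0.307], 0.036], [0, [0.02, 0.65, 0.307], 0.036], [0, [0.02, 0.65, 0.307], 0.036]]' --squeeze 40

```text
t: 12.2
eef_pos: [0.4542, -0.3835, 0.1498]
tool_rot: [-0.001, 0.986, -0.166, 0.0]
contact_force: [0.9, 0.8, -0.3]
gripper_width: 1.001
grasp_force: 0.0
```

```bash
cat >> h.py <<'E'
def dots(p,box,dark):
    g=cv2.cvtColor(p['color'],cv2.COLOR_RGB2GRAY);x0,y0,x1,y1=box;m=(g[y0:y1,x0:x1]<dark).astype(np.uint8)
    n,l,st,ce=cv2.connectedComponentsWithStats(m);return [(np.round(ce[i]+[x0,y0],1),st[i][2:]) for i in range(1,n) if 25<st[i,4]<900 and .5<st[i,2]/st[i,3]<3]
E
python3 - <<'E'
from h import *
bot.read_camera('wrist');s=bot.get_obs();p=bot.read_camera('wrist')
print(s['eef_pos'],[ (d, np.round(fish(p,s,d[0],.022)*1000,1)) for d in dots(p,(240,80,400,300),60)])
h=cv2.cvtColor(p['color'],cv2.COLOR_RGB2HSV);H,S,V=[h[...,i].astype(int) for i in range(3)]
m=((S>70)&(V>110)&(H<30)).astype(np.uint8);n,l,st,ce=cv2.connectedComponentsWithStats(m[60:300,220:420]);k=1+np.argmax(st[1:,4]);ys,xs=np.where(l==k)
w=np.array([fish(p,s,(a+220,b+60),.022)[:2] for a,b in zip(xs,ys)]);print(cv2.minAreaRect((w*1000).astype(np.float32)))
print([k for k in bot.look_for(p,'pale_blank')[:2]])
c,sn=np.cos(np.radians(-19.7)),np.sin(np.radians(-19.7));go(.476-.028*c,-.401-.028*sn,.001,-19.7)
E
```

```text
[ 0.45450599 -0.38331972  0.15006268] [((array([332.4, 134.5]), array([10, 10, 80], dtype=int32)), array([ 518.7, -415.8,   22. ])), ((array([396.2, 203.9]), array([ 8, 14, 27], dtype=int32)), array([ 454.8, -445.1,   22. ]))]
((481.54046630859375, -424.00830078125), (94.03849029541016, 176.52915954589844), 73.3812484741211)
[{'point': [0.4806, -0.4051, 0.0253], 'confidence': 0.59}, {'point': [0.4831, -0.0881, 0.0208], 'confidence': 0.16}]
t 12.35 pos [ 0.4545 -0.3836  0.1503] yaw -19.02 F [-0.2  0.   0. ] w 1.001 -> [-0.0105  0.0456  0.7463] turn 0.0019
```

Emit:
apply_moves --deltas '[[0, [-0.01, 0.045, 0.2], 0.002], [0, [-0.01, 0.045, 0.4], 0.002], [0, [-0.01, 0.045, 0.6], 0.002], [0, [-0.01, 0.045, 0.745], 0.002], [0, [-0.01, 0.045, 0.745], 0.002], [1, [-0.01, 0.045, 0.745], 0.002], [1, [-0.01, 0.045, 0.745], 0.002], [1, [-0.01, 0.045, 0.745], 0.002], [1, [-0.01, 0.045, 0.745], 0.002], [1, [-0.01, 0.045, 0.745], 0.002], [1, [-0.01, 0.045, 0.745], 0.002], [1, [-0.01, 0.045, 0.745], 0.002]]' --squeeze 40

```text
t: 13.55
eef_pos: [0.4502, -0.3938, 0.0029]
tool_rot: [0.001, 0.985, -0.173, 0.002]
contact_force: [-0.8, 0.8, 7.3]
gripper_width: 0.505
grasp_force: 41.8
```

Emit:
apply_moves --deltas '[[1, [0, 0, -0.1], 0], [1, [0, 0, -0.3], 0], [1, [0, 0, -0.55], 0], [1, [0, 0, -0.8], 0], [1, [0, 0, -0.95], 0], [1, [0, 0, -0.95], 0], [1, [0, 0, -0.95], 0]]'

```text
t: 14.25
eef_pos: [0.4489, -0.393, 0.1919]
tool_rot: [0.0, 0.985, -0.173, 0.001]
contact_force: [-0.2, 0.5, -1.3]
gripper_width: 0.503
grasp_force: 41.0
```

```bash
python3 - <<'E'
from h import *
p=bot.read_camera('wrist');d=dots(p,(240,80,400,420),60);print(d)
s=dict(eef_pos=np.zeros(3),tool_rot=[0,1,0,0])
for k in d: print(np.round(fish(p,s,k[0],.0205)*1000,1))
mag(-11e-3,0,.19); go(.47,-.23,.19,-6.2)
E
```

```text
[(array([315.2, 134.7]), array([ 23,  24, 433], dtype=int32)), (array([247.4, 208.8]), array([13, 21, 63], dtype=int32)), (array([317.7, 367.4]), array([ 19,  16, 228], dtype=int32))]
[72.2  1.6 20.5]
[47.6 24.7 20.5]
[-16.9   0.8  20.5]
t 14.3 pos [ 0.4482 -0.3925  0.1905] yaw -19.87 F [ 0.1  0.5 -0.7] w 0.507 -> [-0.3365 -1.6347  0.0029] turn -0.038
t 14.3 pos [ 0.4482 -0.3925  0.1905] yaw -19.87 F [ 0.1  0.5 -0.7] w 0.507 -> [-0.1737 -0.801   0.0026] turn -0.038
```

Emit:
apply_moves --deltas '[[1, [-0.174, -0.8, 0], -0.038], [1, [-0.174, -0.8, 0], -0.038], [1, [-0.174, -0.8, 0], -0.038], [1, [-0.174, -0.8, 0], -0.038], [1, [-0.174, -0.8, 0], -0.038], [1, [-0.174, -0.8, 0], -0.038]]'

```text
t: 14.9
eef_pos: [0.4696, -0.2314, 0.1898]
tool_rot: [0.0, 0.999, -0.054, -0.001]
contact_force: [-0.3, -0.9, -0.7]
gripper_width: 0.501
grasp_force: 41.1
```

```bash
python3 - <<'E'
from h import *
mag(-11e-3,0,.18);bot.read_camera('wrist');mag(-11e-3,0,.18)
E
```

```text
t 14.9 pos [ 0.4696 -0.2314  0.1898] yaw -6.23 F [-0.3 -0.9 -0.7] w 0.501 -> [ 0.0397 -0.8558  0.0486] turn -0.0001
t 14.95 pos [ 0.4696 -0.2322  0.1899] yaw -6.32 F [-0.1 -0.7 -0.7] w 0.506 -> [ 0.0383 -0.8599  0.0492] turn -0.0003
```

Emit:
apply_moves --deltas '[[1, [0.039, -0.858, 0.05], 0], [1, [0.039, -0.858, 0.05], 0], [1, [0.039, -0.858, 0.05], 0], [1, [0.039, -0.858, 0.05], 0], [1, [0.039, -0.858, 0.05], 0], [1, [0.039, -0.858, 0.05], 0]]'

```text
t: 15.55
eef_pos: [0.4966, -0.0626, 0.1803]
tool_rot: [0.0, 0.998, -0.055, -0.0]
contact_force: [-1.2, -1.3, -0.1]
gripper_width: 0.505
grasp_force: 41.1
```

```bash
python3 - <<'E'
from h import *
mag(-11e-3,0,.09);bot.read_camera('wrist');mag(-11e-3,0,.09)
E
```

```text
t 15.55 pos [ 0.4966 -0.0626  0.1803] yaw -6.3 F [-1.2 -1.3 -0.1] w 0.505 -> [-0.0028 -0.0024  0.4517] turn -0.0003
t 15.6 pos [ 0.4965 -0.0633  0.1804] yaw -6.38 F [-0.4 -0.7  0.1] w 0.506 -> [-0.0025 -0.006   0.452 ] turn -0.0005
```

Emit:
apply_moves --deltas '[[1, [-0.002, -0.004, 0.2], 0], [1, [-0.002, -0.004, 0.34], 0], [1, [-0.002, -0.004, 0.36], 0], [1, [-0.002, -0.004, 0.38], 0], [1, [-0.002, -0.004, 0.4], 0], [1, [-0.002, -0.004, 0.42], 0], [1, [-0.002, -0.004, 0.44], 0], [1, [-0.002, -0.004, 0.46], 0], [1, [-0.002, -0.004, 0.485], 0], [1, [-0.002, -0.004, 0.51], 0], [1, [-0.002, -0.004, 0.54], 0], [1, [-0.002, -0.004, 0.54], 0]]'

```text
t: 16.8
eef_pos: [0.4973, -0.0606, 0.0736]
tool_rot: [0.0, 0.999, -0.054, 0.001]
contact_force: [-2.6, -2.5, 13.4]
gripper_width: 0.505
grasp_force: 46.4
```

```bash
python3 - <<'E'
from h import *
p=bot.read_camera('wrist');d=dots(p,(240,80,400,420),60);print(d)
c=[k[0] for k in d if abs(k[0][0]-317)<8];tilt(c[0],c[-1])
mag(-29e-3,0,.0715)
E
```

```text
[(array([319. , 159.1]), array([ 31,  28, 674], dtype=int32)), (array([317. , 360.5]), array([ 19,  10, 152], dtype=int32)), (array([301.4, 398.1]), array([12, 13, 37], dtype=int32))]
tilt 21.428366832270378 g 30.584645142773738 BL [-32.67205585 -15.13954069] TL [-40.70948525   5.33971048] BR [97.6504516  36.00773736]
t 16.9 pos [ 0.4973 -0.0605  0.0738] yaw -6.24 F [-3.6 -2.5 10.7] w 0.51 -> [-0.0955  0.0086  0.0115] turn -0.0001
```

Emit:
apply_moves --deltas '[[1, [0, 0, 0.01], 0], [1, [-0.02, 0, 0.01], 0], [1, [-0.04, 0.002, 0.01], 0], [1, [-0.06, 0.004, 0.01], 0], [1, [-0.075, 0.004, 0.01], 0], [1, [-0.09, 0.004, 0.01], 0], [1, [-0.09, 0.004, 0.01], 0]]'

```text
t: 17.6
eef_pos: [0.4815, -0.0584, 0.0723]
tool_rot: [-0.0, 0.999, -0.054, 0.003]
contact_force: [3.1, -0.3, 7.5]
gripper_width: 0.505
grasp_force: 45.7
```

```bash
python3 - <<'E'
from h import *
p=bot.read_camera('wrist');d=dots(p,(240,80,400,420),60);print(d)
c=[k[0] for k in d if abs(k[0][0]-317)<8];tilt(c[0],c[1])
mag(-29e-3,0,.0715)
q=bot.read_camera('scene')
a=cv2.resize(q['color'][220:380,240:440],None,fx=3,fy=3,interpolation=cv2.INTER_CUBIC)
cv2.imwrite('pics/w7.png',cv2.cvtColor(np.hstack([cv2.resize(a,(400,320)),cv2.resize(p['color'],(400,320))]),cv2.COLOR_RGB2BGR))
E
```

```text
[(array([318.7, 159.1]), array([ 31,  28, 684], dtype=int32)), (array([316.9, 360.4]), array([ 19,  10, 157], dtype=int32))]
tilt 21.507745376378722 g 30.653853735481714 BL [-32.573499   -15.15940771] TL [-40.63929299   5.30868862] BR [97.67802309 36.16837221]
t 17.7 pos [ 0.4815 -0.0584  0.0722] yaw -6.14 F [ 2.  -0.1  5.3] w 0.504 -> [-0.0158  0.0108  0.0034] turn 0.0002
```

Emit:
apply_moves --deltas '[[1, [-0.008, 0, 0], 0], [1, [-0.016, 0, 0], 0], [1, [-0.016, 0, 0], 0]]'

```text
t: 18.05
eef_pos: [0.4787, -0.058, 0.0723]
tool_rot: [-0.0, 0.999, -0.054, 0.004]
contact_force: [2.8, -1.2, 6.1]
gripper_width: 0.505
grasp_force: 45.7
```

```bash
python3 - <<'E'
from h import *
p=bot.read_camera('wrist');d=dots(p,(240,80,400,420),60);print(d)
c=[k[0] for k in d if abs(k[0][0]-317)<8];tilt(c[0],c[1])
mag(-29e-3,0,.0715)
E
```

```text
[(array([318.7, 159.2]), array([ 31,  28, 687], dtype=int32)), (array([316.9, 360.4]), array([ 19,  10, 157], dtype=int32))]
tilt 21.53609672648015 g 30.648997556373818 BL [-32.56581009 -15.17730549] TL [-40.6417312    5.28679718] BR [97.66029782 36.21491977]
t 18.15 pos [ 0.4788 -0.058   0.0723] yaw -6.14 F [ 2.9 -0.9  6.4] w 0.506 -> [-0.0018  0.0111  0.0039] turn 0.0002
```

View pics/w7.png

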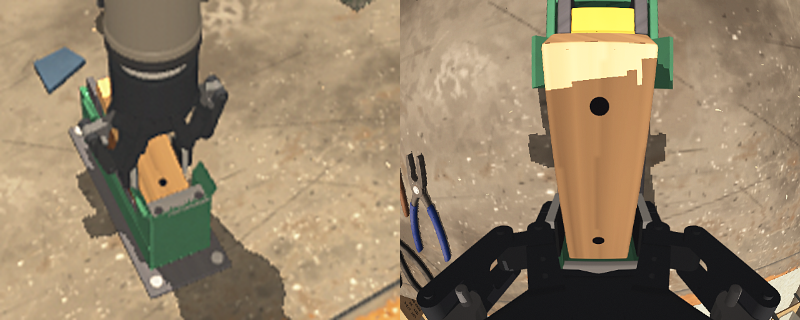

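The pale blank is tucked under the lip, with the lip plate covering its near end at about (598,262). Release and move over the catch end, as before.

Emit:
apply_moves --deltas '[[0.6, [0, 0, 0], 0], [0, [0, 0, 0], 0], [0, [0, 0, 0], 0], [0, [0, 0, 0], 0], [0, [0, 0, 0], 0], [0, [0, 0, -0.2], 0], [0, [0, 0, -0.4], 0], [0.5, [0.1, 0.006, -0.5], 0], [1, [0.37, 0.006, -0.5], 0], [1, [0.37, 0.006, -0.5], 0], [1, [0.37, 0.006, -0.5], 0], [1, [0.37, 0.006, -0.5], 0]]'

```text
t: 19.35
eef_pos: [0.5471, -0.0676, 0.1698]
tool_rot: [0.0, 0.999, -0.054, -0.001]
contact_force: [-0.2, 0.6, 1.2]
gripper_width: 0.141
grasp_force: 0.0
```

```bash
python3 - <<'E'
from h import *
p=bot.read_camera('wrist');print(dots(p,(280,180,360,300),60));p=bot.read_camera('wrist')
h=cv2.cvtColor(p['color'],cv2.COLOR_RGB2HSV);H,S,V=[h[...,i].astype(int) for i in range(3)]
m=(S>60)&(V>90)&(H<35)
for r in (195,215,225,235,250): x=np.where(m[r,240:400])[0]+240; print(r,(x.min(),x.max()) if len(x) else 0,p['color'][r,317])
mag(46e-3,0,.08)
E
```

```text
[(array([312.9, 264.1]), array([ 13,  11, 115], dtype=int32))]
195 (np.int64(240), np.int64(399)) [228 176  61]
215 (np.int64(240), np.int64(399)) [200 148  97]
225 (np.int64(240), np.int64(399)) [206 152 101]
235 (np.int64(241), np.int64(399)) [219 163 110]
250 (np.int64(240), np.int64(399)) [209 154 102]
t 19.45 pos [ 0.5471 -0.0676  0.1702] yaw -6.19 F [-0.1  0.6 -0.1] w 0.002 -> [2.910e-02 1.000e-04 4.508e-01] turn 0.0
```

Emit:
apply_moves --deltas '[[1, [0.029, 0, 0.15], 0], [1, [0.029, 0, 0.25], 0], [1, [0.029, 0, 0.28], 0], [1, [0.029, 0, 0.31], 0], [1, [0.029, 0, 0.34], 0], [1, [0.029, 0, 0.37], 0], [1, [0.029, 0, 0.4], 0], [1, [0.029, 0, 0.42], 0], [1, [0.029, 0, 0.44], 0], [1, [0.029, 0, 0.455], 0], [1, [0.029, 0, 0.465], 0], [1, [0.029, 0, 0.465], 0]]'

```text
t: 20.65
eef_pos: [0.5544, -0.0683, 0.0779]
tool_rot: [0.0, 0.999, -0.054, -0.0]
contact_force: [-1.7, -0.8, 6.9]
gripper_width: 0.002
grasp_force: 3.4
```

Emit:
apply_moves --deltas '[[1, [0, 0, 0], 0], [1, [0, 0, 0], 0]]'

```text
t: 20.85
eef_pos: [0.5544, -0.0684, 0.0781]
tool_rot: [0.0, 0.999, -0.054, 0.0]
contact_force: [-1.4, -0.1, 6.5]
gripper_width: 0.0
grasp_force: 3.4
```

Force is down to the spring alone, with the tip below 85 mm. Lift clear and check.

Emit:
apply_moves --deltas '[[1, [0, 0, -0.1], 0], [1, [0, 0, -0.3], 0], [1, [0, 0, -0.5], 0], [1, [0, 0, -0.6], 0], [1, [-0.2, 0.2, -0.6], 0], [1, [-0.35, 0.45, -0.6], 0], [1, [-0.35, 0.7, -0.6], 0], [1, [-0.35, 0.9, -0.6], 0], [1, [-0.35, 0.9, -0.6], 0], [1, [-0.35, 0.9, -0.6], 0]]'

```text
t: 21.85
eef_pos: [0.4644, -0.241, 0.1973]
tool_rot: [-0.0, 0.998, -0.056, -0.0]
contact_force: [1.3, 0.8, 0.1]
gripper_width: -0.002
grasp_force: 0.0
```

```bash
python3 - <<'E'
from h import *
p=bot.read_camera('top');h=cv2.cvtColor(p['color'],cv2.COLOR_RGB2HSV);H,S,V=[h[...,i].astype(int) for i in range(3)]
rect(p,((S>150)&(V>120)&(H<35)&(H>18)),.105,(270,230,312,260),'yel')
for r in list(range(238,264,2))+list(range(290,308,2)): print(r,p['color'][r,290],end=' ')
print()
for d in dots(p,(280,250,300,305),110): print(d)
m=((S>60)&(H<20)&(V>120));rect(p,m,.085,(265,252,315,325),'pale')
g=cv2.cvtColor(p['color'],cv2.COLOR_RGB2GRAY)
for (y0,y1) in ((255,275),(280,298)):
    b=g[y0:y1,283:297].astype(float);y,x=np.unravel_index(b.argmin(),b.shape);print('dot',px2w(p,(x+283,y+y0),.085)[:2],b.min())
for n in ['pale_blank_centre','catch']: print(n,[(k['point'],k['confidence']) for k in bot.look_for(p,n)[:2]])
q=bot.read_camera('scene')
for n in ['pale_blank_centre','dark_blank_centre','catch']: print(n,[(k['point'],k['confidence']) for k in bot.look_for(q,n)[:2]])
print(bot.get_obs()['eef_pos'])
E
```

```text
yel c [579.6 -70.3] mean [580.6 -70.9] size [28.4 23.3] yaw 88.99 94
238 [73 74 64] 240 [62 92 67] 242 [44 50 38] 244 [129 106  42] 246 [200 172  65] 248 [191 168  61] 250 [155 118  46] 252 [155 117  52] 254 [188 148  93] 256 [202 157 105] 258 [183 144  97] 260 [170 138  91] 262 [201 160 108] 290 [202 172 115] 292 [202 172 114] 294 [203 172 116] 296 [205 174 118] 298 [201 171 112] 300 [188 162 112] 302 [175 164 148] 304 [188 179 166] 306 [138 139 124] 
pale c [509.3 -60.7] mean [510.9 -57.3] size [128.6  45.6] yaw -6.04 671
dot [ 0.51658379 -0.08517547] 97.0
dot [ 0.46468391 -0.08189141] 56.0
pale_blank_centre [([0.5096, -0.0633, 0.0849], 0.71)]
catch [([0.5193, -0.0771, 0.0045], 0.73), ([0.5076, -0.0613, 0.0827], 0.51)]
pale_blank_centre [([0.5109, -0.0597, 0.0849], 0.9), ([0.6319, -0.4792, 0.0244], 0.39)]
dark_blank_centre []
catch [([0.7387, -0.1597, 0.1071], 0.74), ([0.579, -0.0719, 0.0992], 0.46)]
[ 0.46578094 -0.23849616  0.19764658]
```

The yellow nose sits exactly where it did after the dark blank. The pale top lies at z≈85 mm, within about 4 mm of the pocket centre.

```bash
python3 -c "
from station import bot
print(bot.hand_in())"
```

```text
the job is handed in; nothing more can be done
None
```

Both blanks are in the magazine, dark below and pale on top, and I handed the job in at about 22 s; no verdict came back, but the last camera check showed the pale blank's top at lip height and the catch back out, and the arm was kept clear of the loose tools, jars and tin.

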